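# Slide the bearing pan onto the small ring of the bench hob

## Task

The ball bearing in the pan with the crossbar handle is ready: slide that pan across the hob's glass from the large front ring until it stands upright and wholly inside the small, empty front ring, then let go. Keep it down on the glass all the way instead of lifting it, and leave the kettle on the rear ring where it is.

Things in the scene. Friction and masses are not known exactly. Their poses are not given: they have to be found in the camera images.
- pan_mid (a point): Loose bare-metal round pan, 140 mm wide, rim 55 mm high, 0.55-0.9 kg, a bearing fixed inside (top 25 mm above the pan's underside), friction on the glass 0.5-0.7. A level black crossbar spans its mouth along y: 16 mm wide in x, 14 high, 138 long, its middle on the pan's axis, centre line 78 mm above the underside. The point is on the axis, 42.5 mm above the underside; z up.
- ring_small_mid (a point): Centre, on the glass, of the smaller front ring printed on the hob: white line, 174 mm inner diameter, a small cross in the middle, no height. Empty: the pan's destination. Left or right of the large ring, 250 mm from centre to centre, free level glass between. The hob's black glass top is 40 mm above the bench. z up.
- ring_large_mid (a point): Centre, on the glass, of the larger front ring printed on the hob: white line, 236 mm inner diameter. The pan starts standing on it, up to about 20 mm off centre. z up.
- kettle_mid (a point): Bystander: round metal kettle with lid, spout and arched handle, 130 mm wide, 184 mm high, loose, 0.9 kg, on the rear ring, 180 mm beyond the line between the front rings as seen from the robot, spout away from them. The point is on its axis, 60 mm above its underside; z up, spout along x.
Things that resemble listed ones, but are neither listed nor needed, are in the scene too. Leave any red look-alike of the part that bears pan_mid alone.

How it is judged:
By the outcome, as a careful person would: the job done as asked, in the order asked, and still so for the second after the job is handed in, with the robot touching nothing.
It also fails if it takes over 35 s, if anything falls off the work surface, if the arm or the gripper's body presses on something with over 40 N, if the wrist force passes 120 N, or if a joint passes its speed limit or range.

## Robot

A 6-joint arm with a two-finger parallel gripper is mounted at the origin on the work surface. World frame = base frame: x ahead of the robot, y to its left, z up, the work surface at z = 0. Lengths are in m, angles in rad, forces in N, time in s.
With the tool pointing down it reaches from about 0.35 to 0.725 m from the base axis. Payload 6 kg.
Tool frame: the origin (TCP) lies at the very end of the fingers, on their centre line; the grasp point (between the pads) lies grip_point_offset behind it (grip_point_offset is the distance from the TCP to the grasp point, in m); z points along the fingers, y is the line along which they close (so a half turn about z gives the same grasp; the last joint's range is limited). The gripper opens to 85 mm and grips with 20 to 120 N. Pads are 22 mm wide; open, the fingers measure 114 mm over their backs; the gripper's body (76 mm by 85 mm) begins 54 mm behind the grasp point. The pads swing forward as they close: fully open they stand 13 mm farther back than shut.
Start: joints at [0.334, 0.04, 0.085, 0, -1.615, -0.334], TCP at [0.6, 0, 0.231] pointing down, gripper open.
Joint ranges: [-2.56, 2.56], [-1.29, 2.01], [-1.08, 1.49], [-3.29, 1.98], [-2.81, -0.18], [-2.99, 2.99]. Speed limits (rad/s): [2.57, 2.57, 3.01, 3.14, 3.14, 3.14].

## Interface

Orientations are given as a unit quaternion [x, y, z, w].
In Python, from plant import sense, capture, sign_off, silhouettes, grip_point_offset gives the robot as it stands. The module is installed in compiled form; this text tells all that it offers.
- The arm moves only by the tool step_arm, never from a script. Its argument "motion" is a list of rows, each an object with "dp": the shift along the tool's x, y, z in m, a list of three; "roll": the turn about the tool's z in rad. In form: [{"dp": [tx, ty, tz], "roll": roll}, ...]. A call has exactly 5 rows; each row is the pose to reach, as a shift and turn from the pose commanded when the call began, along the tool's axes at that moment; what a row does not reach only later rows make up. A row lasts 1/8 s, in which the tool goes at most 62.5 mm and 10.7 degrees, less where a joint would pass 70% of its speed; a pose out of reach is approached as far as the arm can. A call with a gripper value outside its range is refused whole. "gripper" is the closure, from 0 (fully open) to 1 (shut), set as the call begins (left out, the last holds). The fingers move at their own pace and stop on an object; "squeeze" is the grip in N (left out, the last holds). Time passes only in rows, so rows that repeat a pose let the fingers close, or fill a call up. It gives the time, the measured TCP pose, the force, the opening and the grip force at its end, in the units of the state.
- sense(): the state, without advancing time (a new reading comes with each control period).
- capture(name): name is "scene" or "side" or "wrist"; returns a dict with "image" (420x560x3 uint8, red, green, blue), "intrinsics" (3x3 intrinsics, pixels), "R" (3x3) and "t" (3): a world point X has camera coordinates R X + t; the wrist camera has in their place "mount" (4x4, takes a point from camera to tool coordinates, whose origin is the TCP and whose axes are the flange's). Camera axes: x right, y down, z forward; pixel columns grow to the right and rows downward; lengths in m; the calibration is good to about 2 mm. A picture is of the moment at which its call begins: read the wrist's pose just before it. There is no depth.
- sign_off(): hands the job in; it is judged then, once.
Trained networks look in a picture, given as the dict that the camera call returned (one of the last four; its "shot" number tells which), for a name from the list of things; names that differ only in an ending like _2 or _b are one class to them, and where a whole thing is asked for, a point or a joint stands for the part that bears it (a point fixed in the world has none). Each returns a list of dicts, best first, with "confidence" (0 to 1); they miss things now and then, are a little off and sometimes report something else, mostly with a low value. They report only what shows in the picture. A call takes as long as a camera call. They do not tell look-alikes from the thing itself.
- silhouettes(query, picture): "pixels" (420x560 bool, what is visible of it) and "uv" ([column, row] in pixels, amid what is visible of it).
The state is a dict: "time_s": time; "joints": joint angles; "joint_vel": joint speeds; "joint_torque": joint torques, N m; "tcp_pos": TCP position; "tcp_rot": TCP orientation; "ft_force": force on the tool from outside, world axes, zero at the start; "torque": the same for the moment, N m; "width": opening from 0.0 (shut) to 1.0 (fully open); "finger_force": force on a finger pad.
Only numpy, scipy, OpenCV 4.12 (cv2) and the standard library are available. Lean on these libraries where they do the work, as an engineer would, in place of code of your own. Each camera call takes 0.05 s, during which the arm holds its last target. There are 200 camera calls.

## Working session

There is one attempt and no reset: what is moved stays moved. The work goes in short steps, Python scripts to look and compute and a tool call to move; the robot and the scene stay as the last step left them, time stands still between calls to the robot, and variables do not carry over. Pictures are saved under pics/ and viewed, at most 10 in all, crops included, and the job is handed in when it is done.

Besides the shell and the picture viewer there is one more tool, called after "Emit:" by a JSON object that holds its "fn" and its "kwargs", one argument or row to a line. step_arm: Moves the arm, as the interface text tells. Its arguments: {"type":"object","properties":{"motion":{"type":"array"},"gripper":{"type":"number"},"squeeze":{"type":"number"}},"required":["motion"]}

```bash
mkdir -p pics
cat > h.py <<'E'
import numpy as np,cv2
from plant import sense,capture,sign_off,silhouettes,grip_point_offset
from scipy.spatial.transform import Rotation as Ro
def cam(name):
    s=sense();c=capture(name)
    if name=="wrist":
        T=np.eye(4);T[:3,:3]=Ro.from_quat(s["tcp_rot"]).as_matrix();T[:3,3]=s["tcp_pos"]
        W=np.linalg.inv(T@np.array(c["mount"]));c["R"]=W[:3,:3];c["t"]=W[:3,3]
    return c
def ray(c,uv,z):
    R=np.array(c["R"]);o=-R.T@np.array(c["t"]);d=R.T@np.linalg.inv(c["intrinsics"])@np.array([uv[0],uv[1],1.])
    return o+d*(z-o[2])/d[2]
def proj(c,X):
    p=np.array(c["intrinsics"])@(np.array(c["R"])@np.array(X)+c["t"]);return p[:2]/p[2]
def save(c,n): cv2.imwrite("pics/"+n,c["image"][:,:,::-1])
E
python3 - <<'E'
from h import *
s=sense();print(s,grip_point_offset)
for n in["scene","wrist"]:
    c=cam(n);save(c,n+"0.png");print(n,ray(c,(280,210),0.04))
    for q,z in[("pan_mid",.09),("ring_small_mid",.04),("ring_large_mid",.04),("kettle_mid",.1)]:
        for d in silhouettes(q,c): 
            uv=d["uv"];print(q,round(d["confidence"],2),np.round(uv),d["pixels"].sum(),ray(c,uv,z).round(3))
a=cv2.imread("pics/scene0.png");b=cv2.imread("pics/wrist0.png")
E
```

```text
{'time_s': 0.0, 'joints': array([ 3.33732247e-01,  4.08183688e-02,  8.37830513e-02, -4.53429021e-04,
       -1.61549004e+00, -3.33715039e-01]), 'joint_vel': array([-2.00512034e-03,  8.94130293e-05, -1.49601753e-03,  1.94422987e-03,
        1.09173893e-03,  1.26329203e-03]), 'joint_torque': array([-7.27207535e-04, -3.68200672e+01,  3.47413230e+01,  6.93227157e+00,
       -5.48646509e-03, -9.47124363e-06]), 'tcp_pos': array([5.99668268e-01, 9.67611143e-05, 2.30261877e-01]), 'tcp_rot': array([ 7.07119606e-01, -7.07093391e-01, -5.81120841e-04,  6.78960604e-04]), 'ft_force': array([ 0.75304712,  0.33815046, -0.36999067]), 'torque': array([ 0.03072227,  0.05177104, -0.02619784]), 'finger_force': 0.0, 'width': 1.0027287626631818} 0.0187
scene [ 0.50158857 -0.09995438  0.04      ]
pan_mid 0.77 [128. 243.] 3113 [ 0.801 -0.302  0.09 ]
pan_mid 0.69 [273. 159.] 703 [ 0.39 -0.19  0.09]
pan_mid 0.64 [265. 214.] 2816 [ 0.575 -0.097  0.09 ]
ring_small_mid 0.73 [368. 268.] 4329 [0.557 0.157 0.04 ]
ring_large_mid 0.88 [263. 243.] 3177 [ 0.616 -0.078  0.04 ]
kettle_mid 0.7 [282. 297.] 4308 [0.751 0.056 0.1  ]
wrist [0.60151717 0.0280941  0.04      ]
pan_mid 0.64 [338.  70.] 22608 [ 0.553 -0.11   0.09 ]
pan_mid 0.59 [538.  27.] 2827 [ 0.395 -0.141  0.09 ]
ring_small_mid 0.63 [327. 300.] 13069 [0.544 0.145 0.04 ]
ring_small_mid 0.39 [120. 250.] 18722 [0.788 0.077 0.04 ]
ring_large_mid 0.64 [260. 128.] 21016 [ 0.622 -0.06   0.04 ]
kettle_mid 0.95 [122. 251.] 19017 [0.752 0.049 0.1  ]
kettle_mid 0.59 [338.  71.] 22475 [ 0.554 -0.108  0.1  ]
```

View pics/scene0.png

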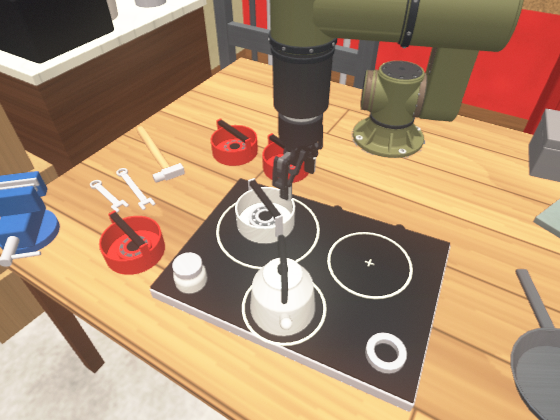

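View pics/wrist0.png

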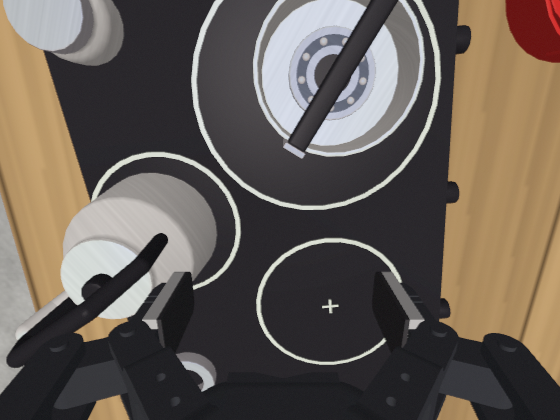

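The scene shows the bare-metal pan with crossbar at (265,214) on the large ring. The red look-alikes are at (132,243), (234,145) and (285,160). The small ring's cross is at scene (369,263), wrist (330,306), and the kettle is at (282,297). The candidate that fits is (265,214): bare metal, bearing inside, on the large front ring. I'll confirm it in a crop and measure.

Run:
```python
from h import *
from scipy.optimize import least_squares
c=cam("wrist");s=cam("scene")
cv2.imwrite("pics/crop.png",cv2.resize(s["image"][150:320,190:430,::-1],None,fx=3,fy=3,interpolation=cv2.INTER_CUBIC))
def fit(px,z,r):
    P=np.array([ray(c,p,z)[:2] for p in px])
    q=least_squares(lambda q:np.hypot(*(P-q).T)-r,P.mean(0)+[.0,-.03],loss="soft_l1",f_scale=.002);return q.x.round(4),np.round(q.fun*1000,1)
print("cross",ray(c,(330,306),.04),ray(s,(369,263),.04))
print("small",fit([(258,300),(333,239),(328,363),(290,250),(390,255)],.04,.0885))
print("large",fit([(193,75),(312,208),(439,85),(230,170),(400,170)],.04,.1195))
print("rim",fit([(254,75),(335,155),(424,70),(272,120),(405,120)],.095,.07))
for p in[(294,148),(388,0),(284,142),(306,153),(370,0),(398,0)]:print(p,ray(c,p,.125).round(4))
for p in[(252,184),(278,217)]:print(p,ray(s,p,.125).round(4))
print(c["mount"])
```

```text
cross [0.53986394 0.15402485 0.04      ] [0.54342134 0.15384272 0.04      ]
small (array([0.54  , 0.1515]), array([ 1. , -0.5,  3.2,  1. ,  6.9]))
large (array([ 0.5647, -0.094 ]), array([ 3.4,  0.4,  1.1, -0.6,  0.4]))
rim (array([ 0.5523, -0.1111]), array([ 0.1,  0.3, -1.5, -1.2,  0.6]))
(294, 148) [ 0.5899 -0.0506  0.125 ]
(388, 0) [ 0.527  -0.1501  0.125 ]
(284, 142) [ 0.5977 -0.0552  0.125 ]
(306, 153) [ 0.5804 -0.0467  0.125 ]
(370, 0) [ 0.5392 -0.1501  0.125 ]
(398, 0) [ 0.5202 -0.1501  0.125 ]
(252, 184) [ 0.5345 -0.1569  0.125 ]
(278, 217) [ 0.5962 -0.0477  0.125 ]
[[-3.30970764e-05 -9.48944606e-01 -3.15442757e-01  8.07823119e-02]
 [ 9.99999963e-01  5.43157649e-05 -2.68320402e-04  1.31726798e-03]
 [ 2.71754712e-04 -3.15442754e-01  9.48944569e-01 -1.41745148e-01]
 [ 0.00000000e+00  0.00000000e+00  0.00000000e+00  1.00000000e+00]]
```

View pics/crop.png

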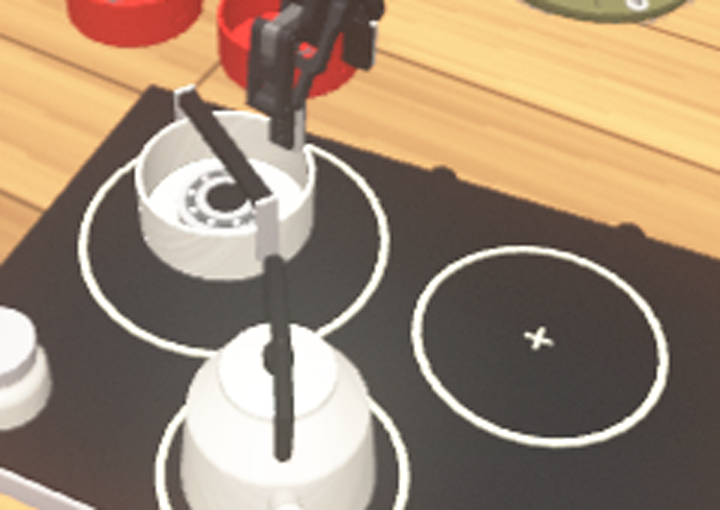

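The crop confirms it: the bare-metal pan with the black crossbar and bearing stands on the large ring, and the small ring is empty. Moving above it and rolling about 32° to close across the bar.

Emit:
{"fn": "step_arm", "kwargs": {
  "motion": [
    {"dp": [0.03, 0.012, 0.005], "roll": 0.14},
    {"dp": [0.06, 0.025, 0.01], "roll": 0.3},
    {"dp": [0.09, 0.037, 0.02], "roll": 0.45},
    {"dp": [0.111, 0.047, 0.03], "roll": 0.553},
    {"dp": [0.111, 0.047, 0.03], "roll": 0.553}
  ],
  "gripper": 0.0
}}

```text
time_s: 1.23
tcp_pos: [0.5522, -0.1121, 0.2007]
tcp_rot: [-0.486, 0.874, 0.0, -0.0]
ft_force: [-0.4, 0.1, 0.4]
width: 1.002
finger_force: 0.0
```

Run:
```python
from h import *
c=cam("wrist");save(c,"wrist1.png");s=sense();print(s["tcp_pos"],Ro.from_quat(s["tcp_rot"]).as_matrix().round(3))
b=np.array([np.cos(1.0175),np.sin(1.0175)])
for k in(-.065,0,.065):
    for z in(.125,): print(proj(c,[.5525+k*b[0],-.111+k*b[1],z]).round(1))
im=c["image"].copy()
```

```text
[ 0.55276196 -0.11141329  0.20128735] [[-0.525 -0.851 -0.   ]
 [-0.851  0.525 -0.   ]
 [ 0.     0.    -1.   ]]
[281.1 134.7]
[281.4 224.6]
[281.6 300. ]
```

View pics/wrist1.png

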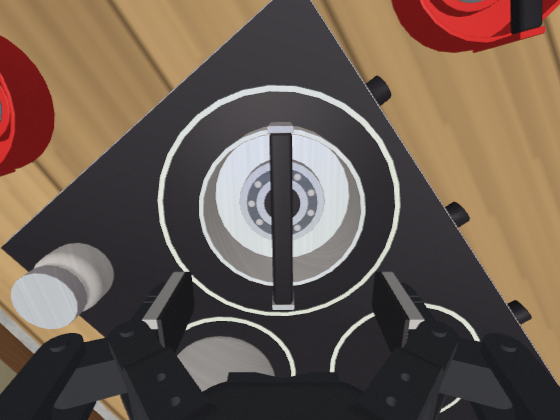

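The bar runs vertically at column ~282, rows 130–305, matching the estimate. Descending, then closing.

Emit:
{"fn": "step_arm", "kwargs": {
  "motion": [
    {"dp": [0, 0, 0.035], "roll": 0},
    {"dp": [0, 0, 0.07], "roll": 0},
    {"dp": [0, 0, 0.09], "roll": 0},
    {"dp": [0, 0, 0.101], "roll": 0},
    {"dp": [0, 0, 0.101], "roll": 0}
  ]
}}

```text
time_s: 1.9
tcp_pos: [0.5531, -0.1109, 0.1004]
tcp_rot: [-0.487, 0.873, -0.0, -0.0]
ft_force: [-0.2, -0.5, 0.6]
width: 0.998
finger_force: 0.0
```

Emit:
{"fn": "step_arm", "kwargs": {
  "motion": [
    {"dp": [0, 0, 0], "roll": 0},
    {"dp": [0, 0, 0], "roll": 0},
    {"dp": [0, 0, 0], "roll": 0},
    {"dp": [0, 0, 0], "roll": 0},
    {"dp": [0, 0, 0], "roll": 0}
  ],
  "gripper": 1.0,
  "squeeze": 50
}}

```text
time_s: 2.52
tcp_pos: [0.5534, -0.1111, 0.1008]
tcp_rot: [-0.487, 0.873, -0.0, 0.0]
ft_force: [0.7, -0.9, 1.4]
width: 0.176
finger_force: 50.3
```

Bar gripped (about 15 mm opening). Starting to slide with a slight downward bias.

Emit:
{"fn": "step_arm", "kwargs": {
  "motion": [
    {"dp": [0, 0, 0.001], "roll": 0},
    {"dp": [-0.006, 0.004, 0.001], "roll": 0},
    {"dp": [-0.016, 0.011, 0.001], "roll": 0},
    {"dp": [-0.03, 0.021, 0.001], "roll": 0},
    {"dp": [-0.044, 0.03, 0.001], "roll": 0}
  ]
}}

```text
time_s: 3.15
tcp_pos: [0.5508, -0.0594, 0.1008]
tcp_rot: [-0.487, 0.874, -0.002, -0.0]
ft_force: [0.1, -7.1, 4.3]
width: 0.182
finger_force: 50.7
```

Emit:
{"fn": "step_arm", "kwargs": {
  "motion": [
    {"dp": [-0.017, 0.012, 0], "roll": 0},
    {"dp": [-0.035, 0.024, 0], "roll": 0},
    {"dp": [-0.053, 0.036, 0], "roll": 0},
    {"dp": [-0.071, 0.049, 0], "roll": 0},
    {"dp": [-0.089, 0.061, 0], "roll": 0}
  ]
}}

```text
time_s: 3.78
tcp_pos: [0.5457, 0.0486, 0.1007]
tcp_rot: [-0.487, 0.873, -0.002, -0.0]
ft_force: [0.8, -6.6, 4.8]
width: 0.176
finger_force: 50.9
```

Emit:
{"fn": "step_arm", "kwargs": {
  "motion": [
    {"dp": [-0.017, 0.012, 0], "roll": 0},
    {"dp": [-0.037, 0.026, 0], "roll": 0},
    {"dp": [-0.058, 0.041, 0], "roll": 0},
    {"dp": [-0.075, 0.053, 0], "roll": 0},
    {"dp": [-0.085, 0.059, 0], "roll": 0}
  ]
}}

```text
time_s: 4.4
tcp_pos: [0.5402, 0.152, 0.1007]
tcp_rot: [-0.487, 0.873, -0.002, -0.001]
ft_force: [0.0, -9.8, 6.0]
width: 0.176
finger_force: 51.0
```

Run:
```python
from h import *
s=sense();print(s["tcp_pos"],s["ft_force"],s["tcp_rot"])
a=cam("wrist");b=cam("side")
cv2.imwrite("pics/two.png",np.hstack([cv2.resize(x["image"],(400,300))for x in(a,b)])[:,:,::-1])
c=cam("scene");cv2.imwrite("pics/sc2.png",cv2.resize(c["image"][150:350,220:460,::-1],None,fx=3,fy=3))
```

```text
[0.54020347 0.15199409 0.10072266] [ 0.03324455 -9.75026682  6.04622235] [-4.87136459e-01  8.73323812e-01 -1.82642552e-03 -5.04221607e-04]
```

View pics/two.png

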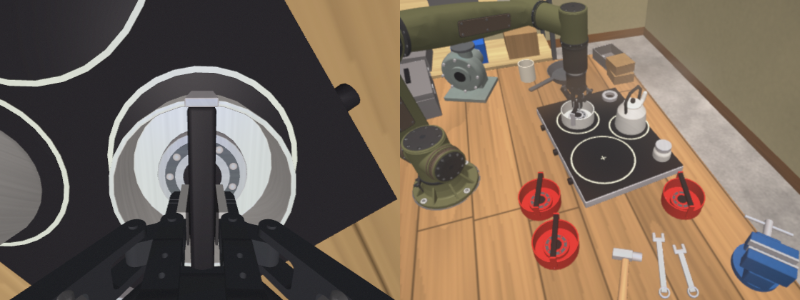

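View pics/sc2.png

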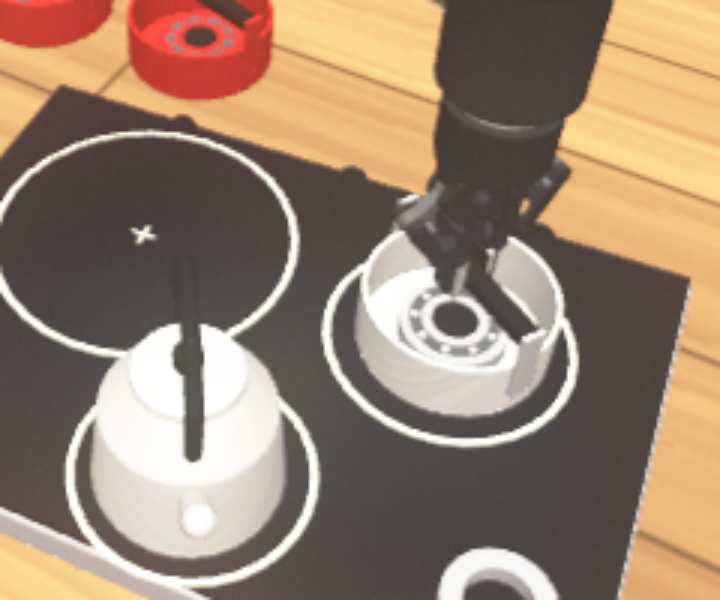

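The pan looks well centred inside the small ring: in the scene crop its base lies inside the ellipse, with the ring visible all round. Releasing and rising.

Emit:
{"fn": "step_arm", "kwargs": {
  "motion": [
    {"dp": [0, 0, 0], "roll": 0},
    {"dp": [0, 0, 0], "roll": 0},
    {"dp": [0, 0, 0], "roll": 0},
    {"dp": [0, 0, 0], "roll": 0},
    {"dp": [0, 0, 0], "roll": 0}
  ],
  "gripper": 0.0
}}

```text
time_s: 5.18
tcp_pos: [0.5398, 0.1533, 0.0992]
tcp_rot: [-0.487, 0.873, 0.0, -0.0]
ft_force: [-0.4, 0.5, 0.1]
width: 1.001
finger_force: 0.0
```

Emit:
{"fn": "step_arm", "kwargs": {
  "motion": [
    {"dp": [0, 0, -0.01], "roll": 0},
    {"dp": [0, 0, -0.035], "roll": 0},
    {"dp": [0, 0, -0.07], "roll": 0},
    {"dp": [0, 0, -0.11], "roll": 0},
    {"dp": [0, 0, -0.14], "roll": 0}
  ]
}}

```text
time_s: 5.8
tcp_pos: [0.5402, 0.1532, 0.2423]
tcp_rot: [-0.487, 0.873, -0.0, 0.001]
ft_force: [-0.1, -0.2, -0.3]
width: 0.997
finger_force: 0.0
```

Run:
```python
from h import *
s=sense();print(s["tcp_pos"],s["ft_force"],s["width"])
c=cam("wrist");im=c["image"].copy()
for ctr,r,z,col in[((.5415,.1535),.087,.04,(255,0,0)),((.5402,.152),.07,.095,(0,255,0))]:
    p=np.array([proj(c,[ctr[0]+r*np.cos(a),ctr[1]+r*np.sin(a),z])for a in np.linspace(0,6.28,40)])
    for q in p: cv2.circle(im,tuple(int(v) for v in q.round()),1,col,-1)
cv2.imwrite("pics/fin.png",im[:,:,::-1])
```

```text
[0.54015806 0.1532425  0.24229236] [-0.12030785 -0.1829019  -0.28805773] 0.997426328998371
```

View pics/fin.png

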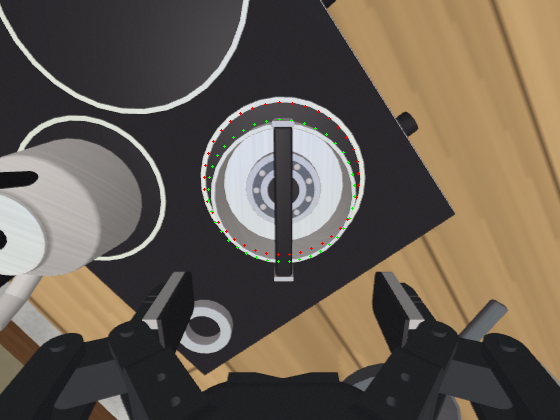

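The rim (columns 212–357) and the ring (202–365) match the overlays to within about 3 px. The pan is therefore centred to within a few mm of its 17 mm margin, and the gripper is clear.

```bash
python3 -c "from plant import sign_off;print(sign_off())"
```

```text
the job is handed in; nothing more can be done
None
```

I slid the pan across the glass into the small front ring and let go, then handed the job in at about 6 s. The last picture shows it standing inside the ring, a few mm off centre at most, with the arm clear and the kettle on its ring.

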